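# Close the pill box and hold the magnifier over its window

### The arm

A 6-joint arm with a two-finger parallel gripper is mounted at the origin on the work surface. World frame = base frame: x ahead of the robot, y to its left, z up, the work surface at z = 0. Lengths are in m, angles in rad, forces in N, time in s.
With the tool pointing down it reaches from about 0.325 to 0.875 m from the base axis. Payload 4.4 kg.
Tool frame: the origin (TCP) lies at the very end of the fingers, on their centre line; the grasp point (between the pads) lies 19 mm behind it; z points along the fingers, y is the line along which they close (so a half turn about z gives the same grasp; the last joint's range is limited). The gripper opens to 85 mm and grips with 20 to 120 N. Pads are 22 mm wide; open, the fingers measure 114 mm over their backs; the gripper's body (76 mm by 85 mm) begins 54 mm behind the grasp point. The pads swing forward as they close: fully open they stand 13 mm farther back than shut.
Start: joints at [-1.278, 0.207, 1.542, -0, 1.393, -0.15], TCP at [0.246, -0.52, 0.231] pointing down, gripper open.
Joint ranges: [-2.73, 2.73], [-0.86, 2.22], [0.23, 2.46], [-1.11, 4.25], [0.08, 2.63], [-2.82, 2.82]. Speed limits (rad/s): [2.79, 2.79, 3.14, 3.14, 3.14, 3.14].

### API

Orientations are given as a rotation vector (axis times angle).
In Python, from workcell import r gives the robot as it stands. The module is installed in compiled form; this text tells all that it offers.
- The arm moves only by the shell command python3 -m handwheel 'ROWS'. ROWS is JSON, a list of rows, each a list of 3 entries, a list of its own where there are three numbers: the shift along the world's x, y, z in mm, then the turn about the world's z in degrees, then the gripper command: -1 is shut, 1 is fully open, values between are in proportion. A call has 1 to 5 rows; each row shifts and turns the commanded pose from where the row before left it; what a row does not reach is not made up. A row lasts 1/10 s, in which the tool goes at most 50 mm and 8.59 degrees, less where a joint would pass 70% of its speed; a pose out of reach is approached as far as the arm can. A call with a gripper value outside its range is refused whole. The fingers move at their own pace and stop on an object; the grip force is fixed at half the most. Time passes only in rows, so rows that do not move let the fingers close. It gives the time, the measured TCP pose, the force, the opening and the grip force at its end, in the units of the state.
- r.sense(): the state, without advancing time (a new reading comes with each control period).
- r.camera(name): name is "side" or "top" or "wrist"; returns (picture, depth): 384x512x3 uint8, red, green, blue; 384x512 float32, m along the optical axis (not along the pixel's ray), 0 where there is no reading.
- r.calibration(name): a dict with "vertical_fov" (degrees; the focal length in pixels is half the picture's height over the tangent of half this angle, whatever the lens; pixels are square), "cx", "cy" (the principal point, pixels), "R" (3x3) and "t" (3): a world point X has camera coordinates R X + t. Camera axes: x right, y down, z forward; pixel columns grow to the right and rows downward; lengths in m; the calibration is good to about 2 mm. A picture is of the moment at which its call begins: read the wrist's pose just before it. calibration takes no time and is no camera call; for the wrist camera it gives the pose at the moment of the call.
- r.job_done(): hands the job in; it is judged then, once.
Trained networks look in the newest picture that a camera, given by its name, has taken for a name from the list of things; names that differ only in an ending like _2 or _b are one class to them, and where a whole thing is asked for, a point or a joint stands for the part that bears it (a point fixed in the world has none). Each returns a list of dicts, best first, with "score" (0 to 1); they miss things now and then, are a little off and sometimes report something else, mostly with a low value. They report only what shows in the picture. A call takes as long as a camera call. They do not tell look-alikes from the thing itself.
- r.spot_in(camera, thing): "point" ([row, column] in pixels, amid what is visible of it).
- r.masks_of(camera, thing): "pixels" (384x512 bool, what is visible of it) and "point" ([row, column] in pixels, amid what is visible of it).
- r.mark_of(camera, thing): "point" ([row, column] in pixels: a listed point, or the origin of a listed thing).
The state is a dict: "clock": time; "q": joint angles; "dq": joint speeds; "tau": joint torques, N m; "tcp_pos": TCP position; "ee_rot": TCP orientation; "force": force on the tool from outside, world axes, zero at the start; "wrist_torque": the same for the moment, N m; "finger_gap": finger opening in m; "grasp_force": force on a finger pad.
Only numpy, scipy, OpenCV 4.12 (cv2) and the standard library are available. Lean on these libraries where they do the work, as an engineer would, in place of code of your own. Each camera call takes 0.05 s, during which the arm holds its last target. There are 200 camera calls.

### The job

First press the sprung lid of the green pill box down until its latch clicks and holds it shut by itself. Then take the white magnifier by its handle, lift it over the clear rack without knocking anything, and hold it still above the window in the closed lid so the pills can be read: lens centred over the window and squared up with it, level, about 15 mm (a finger's breadth) above the lid and not touching it. Finish holding the magnifier there; do not put it down or let go.

Things in the scene. Friction and masses are not known exactly. Their poses are not given: they have to be found in the camera images.
- pillbox: Green plastic pill box, fixed to the top: open tray under a hinged lid, 80 mm (x) by 96 mm (y) by 34 mm high with the lid shut. Origin: centre of its underside, z up. Its front, with a small white latch (22 mm wide, 7 mm out of the front face, top level with the shut lid), faces its -x; the lid's hinge runs along y at x = +40 mm, 30 mm up.
- lid (a joint): Sprung lid angle (rad): 0 = open, front edge raised 34 degrees, about 75 mm up; grows as the front edge is pressed down; 0.60 = level and shut, held by the latch; hard stop 0.63. Lid 80 mm from hinge to front edge, 96 wide, 4 thick. The spring takes 1 to 3 N at the front edge, plus some 5 N at the latch just before shut (10 to 20 N if pressed fast); let go below 0.57 it springs open.
- press_pad (a point): Pale green strip (12 by 30 mm) on the lid's upper face where it is pressed, 69 mm from the hinge (11 mm from the lid's front edge), in the middle of its width. It moves with the lid: with the lid shut it lies 29 mm to -x of the box's centre, 34 mm above the drawer top. Axes as the lid's: x runs to the hinge, z is the lid's upward normal.
- window (a point): Centre of the clear window (44 mm along x by 60 mm along y) on the lid's upper face, 36 mm from the hinge. It moves with the lid: with the lid shut it lies 4 mm to +x of the box's centre, 34 mm above the drawer top, with axes parallel to the box's.
- magnifier: White plastic magnifier, loose, lying flat, about 80 g: a rectangular lens frame 56 mm (x) by 72 mm (y), 8 mm thick, with a straight handle along its -x. Origin: on the underside, under the lens centre; z up. The underside of frame and handle is one flat plane; its centre of mass is about 51 mm to -x of the origin.
- handle (a point): Middle of the magnifier's handle, 60 mm to -x of the lens centre and 13 mm above the underside. The handle is a bar 64 mm long (x), 22 mm wide (y), 26 mm tall; grip it across its width.
- rack: Clear plastic slotted rack, fixed, open on top: 200 mm (x) by 50 mm (y) by 45 mm high, walls 4 mm, three slots in a row along x. It stands between the pill box and the magnifier. Origin: centre of its underside.
- inhaler: Yellow inhaler standing in one slot of the rack, 43 mm by 28 mm, 82 mm tall with its metal canister (top 86 to 87 mm above the drawer top). Origin: its underside. Leave alone.
- scraper: Steel tongue scraper lying flat, a U of thin bar 135 mm long (x) by 50 mm (y), 10 mm high. Origin: about its middle, on the underside. Leave alone.
- jar: Closed amber jar with a white cap, upright, 56 mm across, 65 mm tall. Origin: centre of its underside. Leave alone.
Things that resemble listed ones, but are neither listed nor needed, are in the scene too. What is shaped like the magnifier but purple is not meant. There is more than one size of the pillbox; the one meant has the size given above.

How it is judged:
By the outcome, as a careful person would: the job done as asked, in the order asked, and still so for the second after the job is handed in, while the arm keeps its last pose, push and grip.
It also fails if it takes over 67 s, if anything falls off the work surface, if the arm or the gripper's body presses on something with over 40 N, if the wrist force passes 120 N, or if a joint passes its speed limit or range.

## Working session

There is one attempt and no reset: what is moved stays moved. The work goes in short steps, Python scripts to look and compute and a shell command to move; the robot and the scene stay as the last step left them, time stands still between calls to the robot, and variables do not carry over. Pictures are saved under pics/ and viewed, at most 10 in all, crops included, and the job is handed in when it is done.

```bash
mkdir -p pics; cat > h.py <<'E'
import numpy as np, cv2
from workcell import r
def K(n):
    c=r.calibration(n); f=192/np.tan(np.radians(c["vertical_fov"])/2)
    return f,c["cx"],c["cy"],np.array(c["R"]),np.array(c["t"])
def world(n,depth,rc,cal=None):
    f,cx,cy,R,t=cal or K(n)
    rc=np.atleast_2d(rc).astype(float); i=rc.round().astype(int)
    z=depth[i[:,0],i[:,1]]
    P=np.c_[(rc[:,1]-cx)/f*z,(rc[:,0]-cy)/f*z,z]
    return (P-t)@R
def save(p,im): cv2.imwrite(p,im[:,:,::-1])
E
python3 - <<'E'
from h import *
for n in("top","side"):
    im,d=r.camera(n); save(f"pics/{n}.png",cv2.resize(im,(800,600))); np.savez(n+".npz",im=im,d=d)
    print(n,K(n)[4],r.calibration(n))
    for th in("pillbox","magnifier","rack","inhaler","scraper","jar"):
        for m in r.masks_of(n,th)[:4]:
            px=np.argwhere(m["pixels"]); px=px[d[px[:,0],px[:,1]]>0]
            W=world(n,d,px); print(th,round(m["score"],2),np.round(m["point"]),len(px),np.round(np.percentile(W,[2,50,98],axis=0),3).tolist())
s=r.sense();print(s)
E
```

```text
top [-0.00514724  0.4998185   1.0345281 ] {'vertical_fov': 55.19776887394604, 'cx': 255.69482393555623, 'cy': 187.93433946728214, 'R': array([[-0.02719235, -0.99897827,  0.03609697],
       [-0.99804076,  0.02509587, -0.05731356],
       [ 0.05634911, -0.03758473, -0.99770345]]), 't': array([-0.00514724,  0.4998185 ,  1.0345281 ])}
pillbox 0.87 [183. 396.] 2529 [[0.443, -0.484, 0.001], [0.5, -0.409, 0.063], [0.561, -0.35, 0.11]]
pillbox 0.61 [184. 327.] 1079 [[0.471, -0.269, 0.0], [0.511, -0.22, 0.047], [0.559, -0.175, 0.078]]
magnifier 0.97 [181. 102.] 739 [[0.483, 0.343, -0.001], [0.528, 0.416, 0.007], [0.557, 0.459, 0.028]]
magnifier 0.81 [193. 154.] 753 [[0.422, 0.223, -0.002], [0.496, 0.264, 0.006], [0.539, 0.29, 0.027]]
magnifier 0.55 [136. 144.] 689 [[0.611, 0.257, 0.001], [0.654, 0.293, 0.006], [0.714, 0.341, 0.028]]
magnifier 0.47 [182. 327.] 1102 [[0.471, -0.273, 0.0], [0.511, -0.221, 0.047], [0.558, -0.174, 0.078]]
rack 0.72 [198. 266.] 168 [[0.437, -0.038, 0.019], [0.463, -0.026, 0.064], [0.483, -0.011, 0.088]]
rack 0.71 [174. 257.] 1080 [[0.43, -0.047, -0.0], [0.541, -0.
[... 1920 characters left out ...]
152, 0.038], [0.733, -0.14, 0.065]]
{'clock': 0.7, 'q': array([-1.27849225e+00,  2.06523221e-01,  1.54146885e+00,  3.16457996e-05,
        1.39350695e+00, -1.50540010e-01]), 'dq': array([ 0.00175961,  0.00174101,  0.00049531,  0.00132769, -0.00095554,
        0.00104682]), 'tau': array([-1.56649225e-03, -3.82924891e+01, -2.91897708e+01, -4.20116758e-04,
        8.88948580e-04,  2.76263808e-05]), 'tcp_pos': array([ 0.24637775, -0.51956385,  0.23134012]), 'ee_rot': array([3.06480718e+00, 6.89919107e-01, 5.92222453e-05]), 'force': array([ 0.81480381, -0.85453418,  0.46569661]), 'wrist_torque': array([-0.01549267,  0.04325448, -0.03355786]), 'grasp_force': 0.0, 'finger_gap': 0.08587745688682853}
```

View pics/top.png

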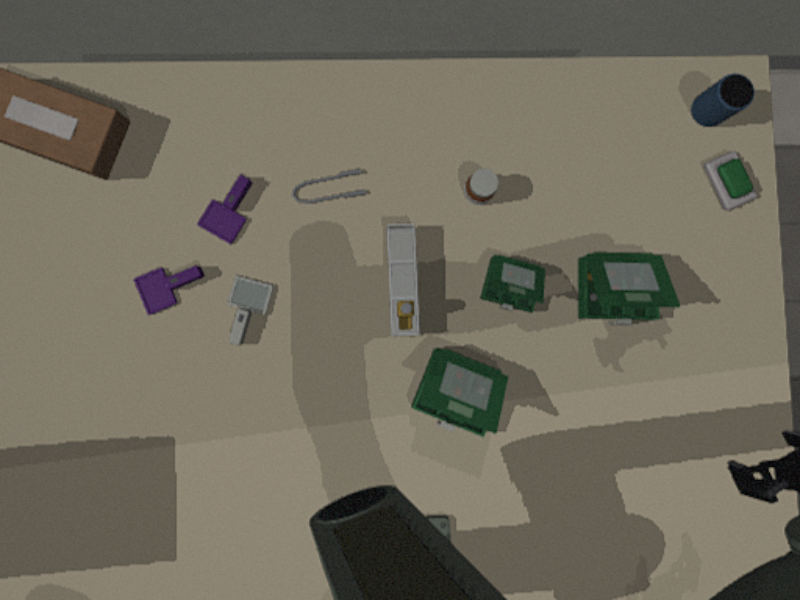

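View pics/side.png

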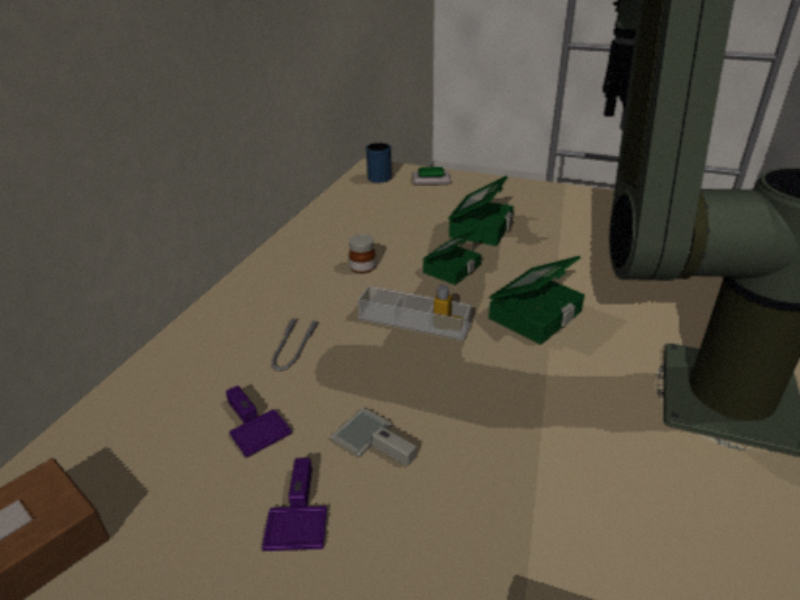

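The top view (800×600 px) shows three open green boxes: a small one at (514,282) and larger ones at (628,286) and (460,390). The magnifier shapes are white at (246,305) and purple at (225,210) and (165,288). The clear rack with the inhaler is at (403,280).

The box meant looks like (514,282): its front edge is about 76 mm up and it is about 95 mm wide, while the others reach about 108 mm. The magnifier meant is the white one at (246,305). Next I check both in a close crop and measure their poses.

```bash
cat > m.py <<'E'
from h import *
# magnifier & box pose from top/side depth, colour-filtered
def rect(P):
    (c,(w,h),a)=cv2.minAreaRect((P[:,:2]*1000).astype(np.float32)); return np.round(c,1),round(w,1),round(h,1),round(a,1)
for n in("top","side"):
    z=np.load(n+".npz"); im,d=z["im"],z["d"]
    rr,cc=np.mgrid[:384,:512]; px=np.c_[rr.ravel(),cc.ravel()]; px=px[d[px[:,0],px[:,1]]>0]
    W=world(n,d,px); C=im[px[:,0],px[:,1]].astype(int)
    tab=(abs(W[:,2])<.004)&(W[:,0]>.4)&(W[:,0]<.75)&(abs(W[:,1])<.3); print(n,"table z",np.median(W[tab,2]))
    b=(C[:,1]>C[:,0]+20)&(W[:,0]>.43)&(W[:,0]<.6)&(W[:,1]>-.31)&(W[:,1]<-.14)
    print("green",rect(W[b&(W[:,2]>.01)]),"z max",np.percentile(W[b,2],99))
    m=(W[:,2]>.004)&(W[:,0]>.4)&(W[:,0]<.56)&(W[:,1]>.2)&(W[:,1]<.31)
    h=m&(W[:,2]>.018); print("mag all",rect(W[m]),"handle",rect(W[h]),np.median(W[h,2]), "centroid",W[h].mean(0))
    r.camera(n)
    for th in("press_pad","window","pillbox","handle","magnifier"):
        for k in r.mark_of(n,th)[:3]: print(th,round(k["score"],2),np.round(k["point"],1),np.round(world(n,d,k["point"]),3))
z=np.load("top.npz")["im"]
a=cv2.resize(z[150:215,295:360],(400,400),interpolation=2);b=cv2.resize(z[165:230,125:190],(400,400),interpolation=2)
save("pics/crop.png",np.hstack([a,b]))
E
python3 m.py
```

```text
top table z -0.0005485827443346185
green (array([ 514.7, -224. ]), 96.5, 82.1, 73.3) z max 0.07893718302497006
mag all (array([483. , 252.9]), 140.2, 84.6, 5.0) handle (array([449.5, 273.1]), 22.9, 63.3, 73.3) 0.02490823897354795 centroid [0.44938308 0.27195653 0.02470814]
press_pad 0.96 [187.6 328.6] [[ 0.492 -0.213  0.077]]
press_pad 0.88 [260.7 294.6] [[ 0.303 -0.111  0.101]]
press_pad 0.82 [188.1 406.6] [[ 0.484 -0.415  0.103]]
window 0.79 [173.8 405.5] [[ 0.525 -0.43   0.069]]
window 0.75 [248.6 294.2] [[ 0.332 -0.114  0.081]]
window 0.7 [171.7 328. ] [[ 0.538 -0.22   0.046]]
pillbox 0.95 [248.4 289.5] [[ 0.332 -0.101  0.08 ]]
pillbox 0.89 [183.3 323.3] [[ 0.504 -0.2    0.072]]
pillbox 0.89 [185.8 388.7] [[ 0.492 -0.371  0.095]]
handle 0.89 [120.3 153.3] [[0.697 0.266 0.029]]
handle 0.57 [175.8 120.7] [[0.542 0.359 0.024]]
magnifier 0.95 [187.6 160.3] [[0.508 0.254 0.002]]
magnifier 0.93 [141.2 142.7] [[0.643 0.302 0.004]]
magnifier 0.71 [185.9  98.1] [[0.517 0.43  0.003]]
side table z -0.001184248472385086
green (array([ 511.9, -221.1]), 101.4, 80.3, 72.0) z max 0.0770789001481
[... 185 characters left out ...]
[120.7 313.9] [[ 0.483 -0.418  0.101]]
press_pad 0.55 [211.8 285.7] [[0.455 0.001 0.012]]
press_pad 0.49 [151.3 293.9] [[ 0.509 -0.263  0.055]]
window 0.98 [175.3 342.3] [[ 0.331 -0.142  0.071]]
window 0.75 [123.9 302.7] [[ 0.533 -0.462  0.064]]
window 0.43 [155.4 284. ] [[ 0.561 -0.328 -0.003]]
pillbox 0.94 [200.2 341.9] [[ 0.318 -0.09   0.022]]
pillbox 0.93 [146.9 308.7] [[ 0.479 -0.345  0.036]]
pillbox 0.56 [175.6 286. ] [[ 0.506 -0.17   0.017]]
handle 0.82 [283.2 252.4] [[0.444 0.279 0.024]]
handle 0.7 [312.4 192.9] [[0.528 0.387 0.023]]
handle 0.49 [174.1 286.7] [[ 0.503 -0.166  0.026]]
magnifier 0.76 [280.1 231.8] [[0.498 0.268 0.003]]
magnifier 0.71 [339.9 187.1] [[0.517 0.435 0.005]]
```

View pics/crop.png

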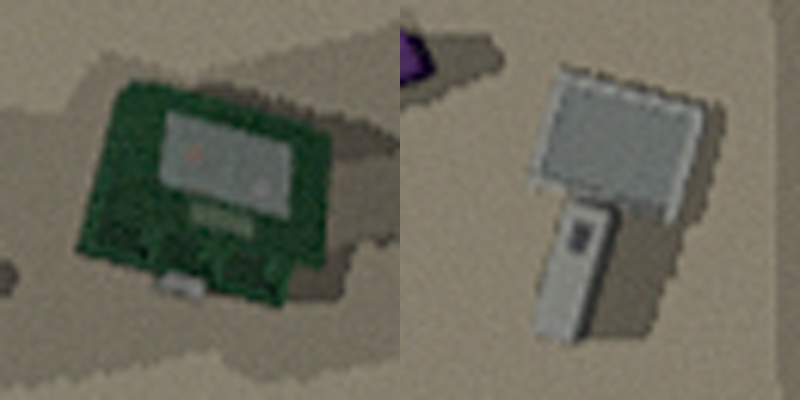

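The crop shows the small box on the left, with its pale green pad at about (222,220) and its latch at (182,287). The white magnifier is on the right, with its handle at about (575,270). Both have a yaw of about -17°, and the box footprint of 96×82 mm matches. I move above the box, closing the gripper on the way.

```bash
python3 -m handwheel '[[[27,36,8],-5,-1],[[27,36,8],-5,-1],[[27,36,8],-5,-1],[[27,36,8],-5,-1],[[27,36,8],-5,-1]]'; python3 -m handwheel '[[[27,36,0],-5,-1],[[27,36,0],-6,-1],[[27,36,0],-6,-1],[[0,0,0],0,-1]]'
cat > w.py <<'E'
import sys
from h import *
cal=K("wrist"); im,d=r.camera("wrist"); s=r.sense()
save("pics/"+sys.argv[1],im); np.savez("wrist.npz",im=im,d=d)
R=cv2.Rodrigues(s["ee_rot"])[0]
print(s["clock"],s["tcp_pos"],"toolx yaw",np.degrees(np.arctan2(R[1,0],R[0,0])),"tilt",R[:,2],"cam",-cal[3].T@cal[4],s["finger_gap"])
for th in sys.argv[2:]:
    for k in r.mark_of("wrist",th)[:2]: print(th,round(k["score"],2),np.round(k["point"],1),np.round(world("wrist",d,np.clip(k["point"],0,[383,511]),cal),4))
E
python3 w.py w1.png press_pad window pillbox
```

```text
clock: 1.8
tcp_pos: [0.3821, -0.3381, 0.2718]
ee_rot: [3.141, 0.004, 0.001]
force: [0.4, -0.4, -0.1]
finger_gap: 0.0121
grasp_force: 0.0
clock: 2.2
tcp_pos: [0.4649, -0.2272, 0.2715]
ee_rot: [-3.108, 0.445, -0.002]
force: [-1.0, -0.3, 0.5]
finger_gap: 0.0004
grasp_force: 0.0
2.25 [ 0.46354316 -0.22935405  0.27138338] toolx yaw -16.308202673511353 tilt [ 2.07108310e-04 -7.82751223e-05 -9.99999975e-01] cam [ 0.5371966  -0.24816846  0.41492881] 0.00019317431598115964
press_pad 0.94 [114.1 426.1] [[ 0.4766 -0.4196  0.1073]]
press_pad 0.85 [142.9 244.5] [[ 0.4981 -0.2209  0.0721]]
window 0.81 [ 81.2 405.6] [[ 0.5139 -0.4166  0.0798]]
window 0.8 [124.1 247. ] [[ 0.518  -0.2297  0.0572]]
pillbox 0.79 [256.4 219.3] [[ 0.5372 -0.2482  0.4149]]
pillbox 0.72 [ 92.8 381.1] [[ 0.5095 -0.3874  0.0816]]
```

View pics/w1.png

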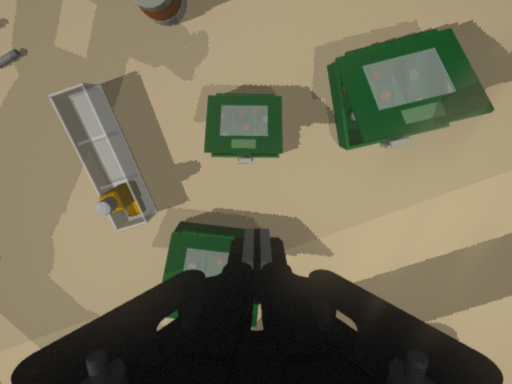

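```bash
cat > f.py <<'E'
from h import *
z=np.load("wrist.npz"); im,d=z["im"],z["d"]; cal=K("wrist")
def pts(r0,r1,c0,c1,f):
    rr,cc=np.mgrid[r0:r1,c0:c1]; px=np.c_[rr.ravel(),cc.ravel()]; C=im[px[:,0],px[:,1]].astype(int)
    px=px[f(C)&(d[px[:,0],px[:,1]]>0)]; return px,world("wrist",d,px,cal)
px,W=pts(80,175,190,300,lambda C:C[:,1]>C[:,0]+15)
L=W
for _ in range(6):  # lid plane (robust)
    A=np.c_[L[:,:2],np.ones(len(L))]; k=np.linalg.lstsq(A,L[:,2],rcond=None)[0]
    e=abs(np.c_[W[:,:2],np.ones(len(W))]@k-W[:,2]); L=W[e<.004]
print("n",len(L),"grad dir",np.degrees(np.arctan2(-k[1],-k[0])),"slope",np.degrees(np.arctan(np.hypot(k[0],k[1]))))
(c,sz,a)=cv2.minAreaRect((L[:,:2]*1000).astype(np.float32)); print(np.round(c,1),np.round(sz,1),a)
for yaw in(-15,-16,-17,-18):
    y=np.radians(yaw); ux=np.array([np.cos(y),np.sin(y)]); uy=np.array([-uy_ for uy_ in(np.sin(y),-np.cos(y))])
    print(yaw,"x",np.percentile(L[:,:2]@ux,[.5,1,99,99.5]),"y",np.percentile(L[:,:2]@uy,[.5,1,99,99.5]))
print("z lid",np.percentile(L[:,2],[1,99]))
px,P=pts(135,152,225,262,lambda C:(C[:,1]>C[:,0]+5)&(C[:,1]>90)&(C[:,0]>60)); print("pad",len(px),px.mean(0),P.mean(0))
px,P=pts(152,166,232,258,lambda C:(C.min(1)>110)); print("latch",len(px),px.mean(0),np.median(P,0))
px,P=pts(102,140,215,275,lambda C:(C.min(1)>85)); print("win",len(px),px.mean(0),np.median(P,0))
E
python3 f.py
```

```text
n 3107 grad dir -17.041088735671984 slope 34.510774898506625
[ 517.7 -232.1] [95.9 70.2] 72.88310241699219
-15 x [0.52507429 0.52545529 0.59479413 0.59538318] y [-0.13800812 -0.13726713 -0.04319407 -0.04258629]
-16 x [0.52664992 0.52756729 0.59635667 0.59660045] y [-0.1279841  -0.12744241 -0.0333851  -0.03299823]
-17 x [0.52799797 0.52885135 0.59771313 0.59783725] y [-0.11813703 -0.11779531 -0.02366633 -0.02324401]
-18 x [0.52931392 0.5295597  0.59878341 0.59928333] y [-0.10812252 -0.10781489 -0.01379828 -0.01337197]
z lid [0.03107632 0.07905179]
pad 268 [142.09701493 243.24626866] [ 0.49623126 -0.22544795  0.0717808 ]
latch 199 [161.6080402  244.31155779] [ 0.46205632 -0.21416182  0.00119173]
win 1423 [120.46310611 243.70133521] [ 0.51995548 -0.23273123  0.05344292]
```

```bash
python3 w.py w2.png | cut -c1-200; python3 f.py | grep -v "^-"; python3 - <<'E'
from h import *
z=np.load("top.npz"); im,d=z["im"],z["d"]; rr,cc=np.mgrid[150:215,300:360]; px=np.c_[rr.ravel(),cc.ravel()]; C=im[px[:,0],px[:,1]].astype(int)
px=px[(C[:,1]>C[:,0]+15)&(d[px[:,0],px[:,1]]>0)];W=world("top",d,px);L=W
for _ in range(8):
    A=np.c_[L[:,:2],np.ones(len(L))]; k=np.linalg.lstsq(A,L[:,2],rcond=None)[0]
    e=abs(np.c_[W[:,:2],np.ones(len(W))]@k-W[:,2]); L=W[e<.004]
print(len(L),np.degrees(np.arctan2(-k[1],-k[0])),np.degrees(np.arctan(np.hypot(*k[:2]))),cv2.minAreaRect((L[:,:2]*1000).astype(np.float32)))
E
```

```text
2.45 [ 0.46176759 -0.23254979  0.27125491] toolx yaw -16.69304516627451 tilt [-2.98044635e-04 -3.52977878e-04 -9.99999893e-01] cam [ 0.53445511 -0.25335381  0.41456926] -0.00024089408758560827
n 3121 grad dir -16.99072564964047 slope 34.38587361811863
[ 520.5 -226.4] [95.9 69.9] 73.20540618896484
z lid [0.03186865 0.0792836 ]
pad 224 [141.99553571 237.97321429] [ 0.49819836 -0.219752    0.07315403]
latch 223 [161.11210762 244.56502242] [ 0.46019655 -0.21485081  0.00123142]
win 1438 [119.15229485 238.66620306] [ 0.52319261 -0.22750646  0.05372085]
474 -17.14327321690751 33.91803401201302 ((521.2771606445312, -225.88436889648438), (96.28279876708984, 70.17801666259766), 73.06883239746094)
```

```bash
python3 -m handwheel '[[[10,3,-45],-0.4,-1],[[10,3,-45],0,-1],[[10,3,-45],0,-1],[[8,3,-46],0,-1],[[0,0,0],0,-1]]'; python3 -m handwheel '[[[0,0,-3],0,-1],[[-1,0,-3],0,-1],[[-1,0,-3],0,-1],[[-1,1,-3],0,-1],[[-1,0,-3],0,-1]]';python3 -m handwheel '[[[-1,0,-3],0,-1],[[-1,1,-3],0,-1],[[-1,0,-3],0,-1],[[-1,1,-3],0,-1],[[-1,0,-3],0,-1]]'
```

```text
clock: 2.95
tcp_pos: [0.4945, -0.2172, 0.0826]
ee_rot: [-3.1, 0.467, 0.024]
force: [-1.5, 0.1, -0.5]
finger_gap: 0.0002
grasp_force: 0.0
clock: 3.45
tcp_pos: [0.4969, -0.219, 0.0766]
ee_rot: [3.106, -0.465, 0.004]
force: [-0.7, 1.3, 0.9]
finger_gap: -0.0001
grasp_force: 0.3
clock: 3.95
tcp_pos: [0.4912, -0.2163, 0.06]
ee_rot: [-3.107, 0.465, 0.0]
force: [0.2, 0.7, 1.9]
finger_gap: -0.0004
grasp_force: 0.5
```

```bash
python3 -m handwheel '[[[-1,0,-3],0,-1],[[-1,1,-3],0,-1],[[-1,0,-3],0,-1],[[-1,0,-3],0,-1],[[-1,0,-3],0,-1]]';python3 -m handwheel '[[[-1,1,-2],0,-1],[[0,0,-2],0,-1],[[0,0,-2],0,-1],[[0,0,-2],0,-1],[[0,0,0],0,-1]]';python3 -m handwheel '[[[0,0,-1],0,-1],[[0,0,-1],0,-1],[[0,0,-1],0,-1],[[0,0,0],0,-1]]'
```

```text
clock: 4.45
tcp_pos: [0.4866, -0.2155, 0.0451]
ee_rot: [-3.107, 0.465, -0.001]
force: [1.0, -0.6, 1.2]
finger_gap: 0.0002
grasp_force: 0.6
clock: 4.95
tcp_pos: [0.4848, -0.2145, 0.0371]
ee_rot: [-3.107, 0.465, 0.002]
force: [-1.0, 0.2, 1.2]
finger_gap: -0.0001
grasp_force: 0.9
clock: 5.35
tcp_pos: [0.4853, -0.2144, 0.034]
ee_rot: [-3.107, 0.465, 0.0]
force: [-1.3, -0.2, 1.6]
finger_gap: 0.0
grasp_force: 0.9
```

```bash
for i in 1 2 3; do python3 -m handwheel '[[[0,0,-1],0,-1],[[0,0,0],0,-1]]' | egrep 'tcp|force:'; done
```

```text
tcp_pos: [0.4853, -0.2145, 0.0332]
force: [0.0, 0.0, 0.6]
grasp_force: 0.9
tcp_pos: [0.4854, -0.2145, 0.0322]
force: [-1.0, -0.3, 1.8]
grasp_force: 0.9
tcp_pos: [0.4854, -0.2145, 0.032]
force: [-3.7, 1.9, 5.7]
grasp_force: 3.6
```

```bash
for i in 1 2 ; do python3 -m handwheel '[[[0,0,-1],0,-1],[[0,0,0],0,-1]]' | egrep 'tcp|force:'; done
```

```text
tcp_pos: [0.4855, -0.2146, 0.0319]
force: [-5.1, 3.3, 13.1]
grasp_force: 6.6
tcp_pos: [0.4855, -0.2146, 0.0317]
force: [-8.0, 3.8, 19.2]
grasp_force: 9.6
```

```bash
python3 -m handwheel '[[[0,0,3],0,-1],[[0,0,5],0,-1],[[0,0,10],0,-1],[[0,0,40],0,-1],[[0,0,50],0,-1]]'|egrep 'tcp|clock'; python3 -m handwheel '[[[0,0,50],0,-1],[[0,0,30],0,0],[[0,0,0],0,1],[[0,0,0],0,1]]'|egrep 'tcp|clock'; python3 w.py w3.png press_pad window
```

```text
clock: 6.85
tcp_pos: [0.4833, -0.2132, 0.136]
clock: 7.25
tcp_pos: [0.4857, -0.2148, 0.2183]
7.3 [ 0.48478858 -0.2141845   0.21655908] toolx yaw -17.031732257977122 tilt [-1.08077182e-03  7.56487731e-04 -9.99999130e-01] cam [ 0.55778518 -0.23629951  0.36177679] 0.05076834512142386
press_pad 0.73 [131. 473.] [[ 0.4776 -0.4191  0.1047]]
press_pad 0.67 [173.8 257.3] [[ 0.481  -0.2143  0.0355]]
window 0.7 [ 92.  449.2] [[ 0.5141 -0.4187  0.0781]]
window 0.64 [307.4 221.2] [[ 0.3397 -0.1236  0.075 ]]
```

View pics/w3.png

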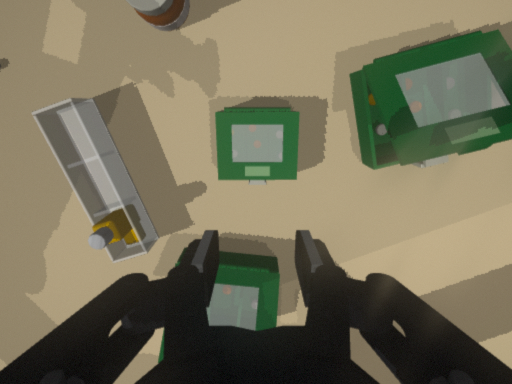

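The lid now lies flat and stays shut: the pad is at (258,171) at about 35 mm height, and the window is centred near (258,143). I measure the shut lid and window from the arm at rest.

```bash
cat > lid.py <<'E'
from h import *
cal=K("wrist"); im,d=r.camera("wrist"); f,cx,cy,R,t=cal
rr,cc=np.mgrid[100:195,205:312]; px=np.c_[rr.ravel(),cc.ravel()]
W=world("wrist",d,px,cal); C=im[px[:,0],px[:,1]].astype(int)
lid=(W[:,2]>.028)&(C[:,1]>C[:,0]+12); L=W[lid]
print("z",np.percentile(L[:,2],[5,50,95]),"lid",cv2.minAreaRect((L[:,:2]*1000).astype(np.float32)))
A=np.c_[L[:,:2],np.ones(len(L))]; print("slopes",np.linalg.lstsq(A,L[:,2],rcond=None)[0][:2])
m=np.zeros((384,512),np.uint8); w=(C.min(1)>85)&(W[:,2]>.02)&(px[:,0]<166); m[px[w,0],px[w,1]]=1
n,l,s,c=cv2.connectedComponentsWithStats(m); i=1+s[1:,4].argmax(); P=np.argwhere(l==i)
# intersect rays with z=0.034
ray=np.c_[(P[:,1]-cx)/f,(P[:,0]-cy)/f,np.ones(len(P))]@R; o=-R.T@t; X=o+ray*((.034-o[2])/ray[:,2])[:,None]
print("window",X.mean(0),cv2.minAreaRect((X[:,:2]*1000).astype(np.float32)),r.sense()["tcp_pos"])
E
python3 lid.py
```

```text
z [0.03277777 0.0348215  0.03611148] lid ((514.9910278320312, -224.1480255126953), (96.14308166503906, 87.03460693359375), 72.92957305908203)
slopes [ 0.0678628  -0.02069627]
window [ 0.5167049  -0.22471175  0.034     ] ((516.3604125976562, -224.632080078125), (60.27311325073242, 42.72012710571289), 72.89447784423828) [ 0.48416777 -0.21376517  0.21506734]
```

```bash
python3 -m handwheel '[[[-4,48,8],0,1],[[-4,48,0],0,1],[[-4,48,0],0,1],[[-4,48,0],0,1],[[-4,48,0],0,1]]'|egrep 'tcp|clock';python3 -m handwheel '[[[-4,48,0],0,1],[[-4,48,0],0,1],[[-4,48,0],0,1],[[-4,48,0],0,1],[[-4,48,0],0,1]]'|egrep 'tcp|clock'; python3 -m handwheel '[[[0,0,0],0,1],[[0,0,0],0,1],[[0,0,0],0,1]]'; python3 w.py w4.png magnifier handle
```

```text
clock: 7.95
tcp_pos: [0.4641, 0.0273, 0.2238]
clock: 8.45
tcp_pos: [0.444, 0.2671, 0.2237]
clock: 8.75
tcp_pos: [0.4449, 0.2644, 0.2241]
ee_rot: [3.105, -0.466, -0.003]
force: [0.2, -0.8, 0.5]
finger_gap: 0.0856
grasp_force: 0.0
8.8 [0.44524452 0.26408553 0.2244489 ] toolx yaw -17.125651013148154 tilt [-0.00149701 -0.00104139 -0.99999834] cam [0.51753627 0.24284957 0.36736978] 0.08545449971234327
magnifier 0.91 [144.7 122.8] [[0.5199 0.4233 0.0051]]
magnifier 0.73 [115.  248.2] [[0.5073 0.2558 0.0058]]
handle 0.81 [116.8 151.7] [[0.5398 0.3656 0.0261]]
handle 0.66 [162.1 248.6] [[0.4534 0.2719 0.0259]]
```

View pics/w4.png

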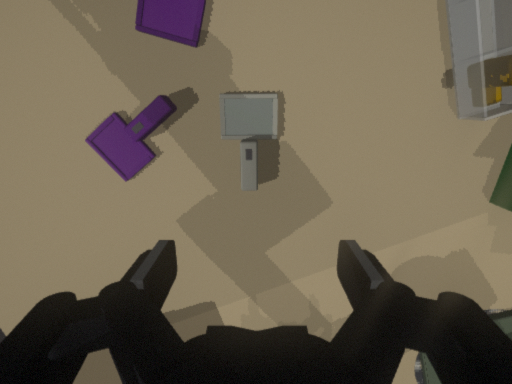

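```bash
cat > mag.py <<'E'
from h import *
cal=K("wrist"); im,d=r.camera("wrist"); f,cx,cy,R,t=cal; o=-R.T@t
rr,cc=np.mgrid[80:200,205:300]; px=np.c_[rr.ravel(),cc.ravel()]; W=world("wrist",d,px,cal)
h=W[W[:,2]>.018]; print("handle",cv2.minAreaRect((h[:,:2]*1000).astype(np.float32)),h.mean(0))
g=W[(W[:,2]>.0045)]; 
u=g[:,0]*np.cos(np.radians(17))-g[:,1]*np.sin(np.radians(17)); q=g[u>h[:,0].mean()*np.cos(np.radians(17))-h[:,1].mean()*np.sin(np.radians(17))+.036]
print("lens",cv2.minAreaRect((q[:,:2]*1000).astype(np.float32)),q.mean(0)); print(r.sense()["tcp_pos"])
E
python3 mag.py
```

```text
handle ((469.9503173828125, 267.0583190917969), (21.53053092956543, 106.42664337158203), 72.78116607666016) [0.45293757 0.27149756 0.04127511]
lens ((510.0519104003906, 254.83364868164062), (72.11182403564453, 46.2926025390625), 72.828125) [0.51031378 0.25430496 0.0133291 ]
[0.44569569 0.26411885 0.22513331]
```

```bash
cat >> mag.py <<'E'
y=np.radians(-17.15); ux=np.array([np.cos(y),np.sin(y)]); uy=np.array([-np.sin(y),np.cos(y)])
hh=W[(W[:,2]>.018)&(W[:,2]<.032)]; C=im[px[:,0],px[:,1]].astype(int)
for nm,Q in(("handle",hh),("frame",W[(W[:,2]>.003)&(W[:,2]<.014)])):
    a=Q[:,:2]@ux; b=Q[:,:2]@uy
    print(nm,len(Q),np.median(Q[:,2]),"u",np.percentile(a,[1,5,50,95,99]).round(4),"v",np.percentile(b,[1,5,50,95,99]).round(4))
m=np.zeros((384,512),np.uint8); w=(C.min(1)>.8*C.max(1)); 
print("table",np.median(W[:,2]), "highpts",(W[:,2]>.035).sum(), px[W[:,2]>.035][:5])
print("tcp uv",r.sense()["tcp_pos"][:2]@ux,r.sense()["tcp_pos"][:2]@uy)
E
python3 mag.py | tail -4
```

```text
[ 86 246]
 [ 89 231]
 [ 95 244]]
tcp uv 0.34796552712661255 0.38395321282549016
```

```bash
python3 mag.py | grep -E "^(handle|frame|table)"
```

```text
handle ((470.01605224609375, 267.3735656738281), (21.368648529052734, 106.4164810180664), 72.78009796142578) [0.45199917 0.27209366 0.03754581]
handle 842 0.026651028529419078 u [0.3172 0.3201 0.3494 0.3768 0.3791] v [0.3834 0.3835 0.3935 0.4033 0.4042]
frame 2624 0.006818568101326286 u [0.3793 0.382  0.408  0.432  0.4343] v [0.3582 0.361  0.3936 0.426  0.4291]
table 0.0012402156184735834 highpts 28 [[ 82 257]
```

```bash
python3 -m handwheel '[[[3,4,-45],0,1],[[3,4,-45],0,1],[[0,0,-45],0,1],[[0,0,-35],0,1],[[0,0,0],0,1]]'|egrep 'tcp|clock'; python3 -m handwheel '[[[0,0,-15],0,1],[[0,0,-15],0,1],[[0,0,-10],0,1],[[0,0,0],0,1],[[0,0,0],0,1]]'; python3 -c "
from workcell import r
import numpy as np
p=r.sense()['tcp_pos']; y=np.radians(-17.15); print(p, p[:2]@[np.cos(y),np.sin(y)],p[:2]@[-np.sin(y),np.cos(y)])"
```

```text
clock: 9.55
tcp_pos: [0.4465, 0.2709, 0.05]
clock: 10.05
tcp_pos: [0.4523, 0.2737, 0.0165]
ee_rot: [-3.106, 0.465, -0.002]
force: [-0.8, 0.2, 0.1]
finger_gap: 0.0857
grasp_force: 0.0
[0.45231587 0.27370063 0.01649362] 0.35149684239814744 0.3949071507980092
```

```bash
python3 -m handwheel '[[[0,-1,-6],0,1],[[0,0,-6],0,1],[[0,0,-1],0,1],[[0,0,0],0,1],[[0,0,0],0,1]]'|egrep 'tcp|clock|force'; python3 -m handwheel '[[[0,0,0],0,-0.2],[[0,0,0],0,-0.4],[[0,0,0],0,-0.6],[[0,0,0],0,-1],[[0,0,0],0,-1]]'; python3 -m handwheel '[[[0,0,0],0,-1],[[0,0,0],0,-1],[[0,0,0],0,-1]]'
```

```text
clock: 10.55
tcp_pos: [0.4514, 0.2725, 0.0023]
force: [0.1, -0.8, 0.1]
grasp_force: 0.0
clock: 11.05
tcp_pos: [0.4519, 0.2727, 0.0028]
ee_rot: [-3.106, 0.465, -0.002]
force: [0.5, -0.7, -1.6]
finger_gap: 0.0209
grasp_force: 58.7
clock: 11.35
tcp_pos: [0.4517, 0.2726, 0.0025]
ee_rot: [-3.107, 0.465, -0.001]
force: [0.4, 0.3, 1.9]
finger_gap: 0.021
grasp_force: 59.1
```

```bash
python3 -m handwheel '[[[0,0,5],0,-1],[[0,0,15],0,-1],[[0,0,30],0,-1],[[0,0,40],0,-1],[[0,0,40],0,-1]]'|egrep 'tcp|clock'; python3 -m handwheel '[[[0,0,30],0,-1],[[0,-10,15],0,-1],[[1,-25,0],0,-1],[[1,-35,0],0,-1],[[1,-40,0],0,-1]]'; python3 -m handwheel '[[[1,-40,0],0,-1],[[1,-40,0],0,-1],[[1,-40,0],0,-1],[[1,-40,0],0,-1],[[1,-40,0],0,-1]]'|egrep 'tcp|clock|gap';python3 -m handwheel '[[[1,-40,0],0,-1],[[1,-40,0],0,-1],[[1,-40,0],0,-1],[[1,-30,0],0,-1],[[0,-21,0],0,-1]]'|egrep 'tcp|clock|gap'; python3 -m handwheel '[[[0,0,0],0,-1],[[0,0,0],0,-1],[[0,0,0],0,-1],[[0,0,0],0,-1]]'; python3 w.py w5.png window press_pad
```

```text
clock: 11.85
tcp_pos: [0.4506, 0.2721, 0.1339]
clock: 12.35
tcp_pos: [0.4533, 0.1612, 0.1769]
ee_rot: [3.107, -0.462, -0.002]
force: [0.8, -0.6, -1.2]
finger_gap: 0.0211
grasp_force: 58.8
clock: 12.85
tcp_pos: [0.4578, -0.0394, 0.1767]
finger_gap: 0.0208
clock: 13.35
tcp_pos: [0.4619, -0.2108, 0.1766]
finger_gap: 0.0208
clock: 13.75
tcp_pos: [0.4631, -0.2074, 0.1771]
ee_rot: [-3.107, 0.463, 0.001]
force: [1.2, 1.0, -1.2]
finger_gap: 0.0208
grasp_force: 58.8
13.8 [ 0.46322561 -0.2074511   0.17718164] toolx yaw -16.942897036318843 tilt [-3.21380318e-04  3.65773620e-04 -9.99999881e-01] cam [ 0.53547912 -0.22907094  0.32032542] 0.02067975706445006
window 0.94 [317.2 216.2] [[ 0.4819 -0.2004  0.2541]]
window 0.89 [ 57.1 494.1] [[ 0.514  -0.4209  0.0783]]
```

View pics/w5.png

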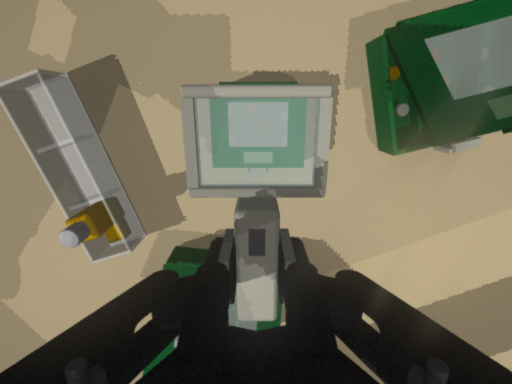

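The magnifier is held above the box, with its frame at cols 182–332, rows 85–197 and the lid visible through the lens. I measure the frame's level and offset.

```bash
cat > fr.py <<'E'
from h import *
import sys
lo=float(sys.argv[1]); hi=float(sys.argv[2]); cal=K("wrist"); D=[]
for _ in range(4): im,d=r.camera("wrist"); D.append(d)
d=np.median(D,0); s=r.sense(); 
rr,cc=np.mgrid[70:205,165:345]; px=np.c_[rr.ravel(),cc.ravel()]; W=world("wrist",d,px,cal); W=W[(W[:,2]>lo)&(W[:,2]<hi)]
R=cv2.Rodrigues(s["ee_rot"])[0]; y0=np.radians(-17.1)
c,sz,a=cv2.minAreaRect((W[:,:2]*1000).astype(np.float32)); print(len(W),"rect",np.round(c,1),np.round(sz,1),round(a,2))
ux=np.array([np.cos(y0),np.sin(y0)]);uy=np.array([-ux[1],ux[0]]); a,b=W[:,:2]@ux,W[:,:2]@uy
print("u",np.percentile(a,[1,99]),"v",np.percentile(b,[1,99]),"tcp uv",s["tcp_pos"][:2]@ux,s["tcp_pos"][:2]@uy,s["tcp_pos"][2])
am,bm=(a.min()+a.max())/2,(b.min()+b.max())/2
L=np.ones(len(W),bool)
for _ in range(6):
    A=np.c_[a-am,b-bm,np.ones(len(a))]; k=np.linalg.lstsq(A[L],W[L,2],rcond=None)[0]; L=abs(A@k-W[:,2])<.003
print("n",L.sum(),"slope_u deg",np.degrees(k[0]),"slope_v",np.degrees(k[1]),"z centre",k[2])
E
python3 fr.py .15 .25
```

```text
16788 rect [ 514.9 -227.3] [80.8 58.9] 73.38
u [0.53243969 0.58795289] v [-0.09688867 -0.02650692] tcp uv 0.5042165884222927 -0.06281493427480601 0.17736741936342537
n 16571 slope_u deg 0.15477766955513375 slope_v -0.07225162544454711 z centre 0.18186782055407566
```

```bash
python3 -m handwheel '[[[-1,-1,-15],-0.3,-1],[[0,0,-30],0,-1],[[0,0,-30],0,-1],[[0,0,-20],0,-1],[[0,0,-10],0,-1]]'|egrep 'tcp|clock|gap'; python3 -m handwheel '[[[0,0,-8],0,-1],[[0,0,-5],0,-1],[[0,0,0],0,-1],[[0,0,0],0,-1],[[0,0,0],0,-1]]'; python3 fr.py .045 .08; python3 w.py w6.png | cut -c1-150
```

```text
clock: 14.6
tcp_pos: [0.461, -0.2086, 0.0701]
finger_gap: 0.0212
clock: 15.1
tcp_pos: [0.4631, -0.21, 0.0602]
ee_rot: [3.105, -0.473, 0.003]
force: [0.3, 0.3, -0.5]
finger_gap: 0.021
grasp_force: 58.8
16768 rect [ 515.7 -226. ] [72.3 58.6] 72.98
u [0.5327867  0.58808666] v [-0.099515   -0.02916158] tcp uv 0.5038403955020532 -0.06441577139803562 0.05972885289559092
n 16550 slope_u deg 0.26705543276793564 slope_v -0.10777758461098144 z centre 0.06488218135976528
15.35 [ 0.46255753 -0.20968896  0.05962346] toolx yaw -17.32979340820044 tilt [ 5.65359998e-04 -3.78822310e-04 -9.99999768e-01] cam [ 0.53472937 -0.23
```

View pics/w6.png

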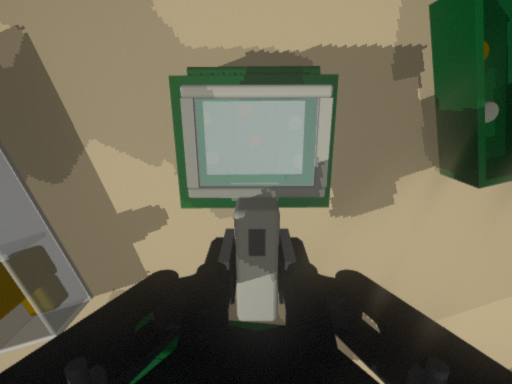

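```bash
python3 -m handwheel '[[[0,1,-3],0,-1],[[-0.3,0.7,-3],0,-1],[[0,0,-2],0,-1],[[0,0,0],0,-1],[[0,0,0],0,-1]]'; python3 -m handwheel '[[[0,0,0],0,-1],[[0,0,0],0,-1],[[0,0,0],0,-1],[[0,0,0],0,-1],[[0,0,0],0,-1]]' | grep tcp;  python3 fr.py .041 .07; python3 - <<'E'
from h import *
cal=K("wrist"); im,d=r.camera("wrist"); f,cx,cy,R,t=cal; o=-R.T@t
g=im[80:200,170:340].astype(int)
save("pics/w7.png",cv2.resize(im[60:240,150:350],(800,720))[:600])
for row in(120,150): print(row,[(c,tuple(im[row,c])) for c in range(190,330,3) if abs(im[row,c].astype(int)-im[row,c-3]).sum()>25])
for n in("top","side"):
    im,d=r.camera(n); print(n)
s=r.sense(); print(s["tcp_pos"],s["force"])
E
```

```text
clock: 15.85
tcp_pos: [0.4619, -0.2078, 0.0511]
ee_rot: [-3.106, 0.473, 0.001]
force: [-0.4, -0.7, -0.3]
finger_gap: 0.021
grasp_force: 58.8
tcp_pos: [0.4621, -0.2079, 0.0513]
16766 rect [ 514.7 -223.8] [72.2 58.9] 72.73
u [0.53122058 0.58652107] v [-0.09778168 -0.02742349] tcp uv 0.5027376805493494 -0.06277724172178079 0.05127454352744219
n 16552 slope_u deg 0.1608767583157441 slope_v -0.07425554967102417 z centre 0.0558836369805135
120 [(196, (np.uint8(114), np.uint8(124), np.uint8(118))), (205, (np.uint8(164), np.uint8(170), np.uint8(161))), (310, (np.uint8(115), np.uint8(135), np.uint8(124))), (316, (np.uint8(122), np.uint8(130), np.uint8(127))), (319, (np.uint8(159), np.uint8(160), np.uint8(146)))]
150 [(196, (np.uint8(101), np.uint8(99), np.uint8(93))), (199, (np.uint8(116), np.uint8(128), np.uint8(122))), (205, (np.uint8(126), np.uint8(143), np.uint8(136))), (208, (np.uint8(155), np.uint8(164), np.uint8(161))), (310, (np.uint8(109), np.uint8(136), np.uint8(122))), (319, (np.uint8(166), np.uint8(166), np.uint8(153)))]
top
side
[ 0.46206143 -0.20786533  0.05127752] [-0.45112856 -0.12428445  0.77509647]
```

View pics/w7.png

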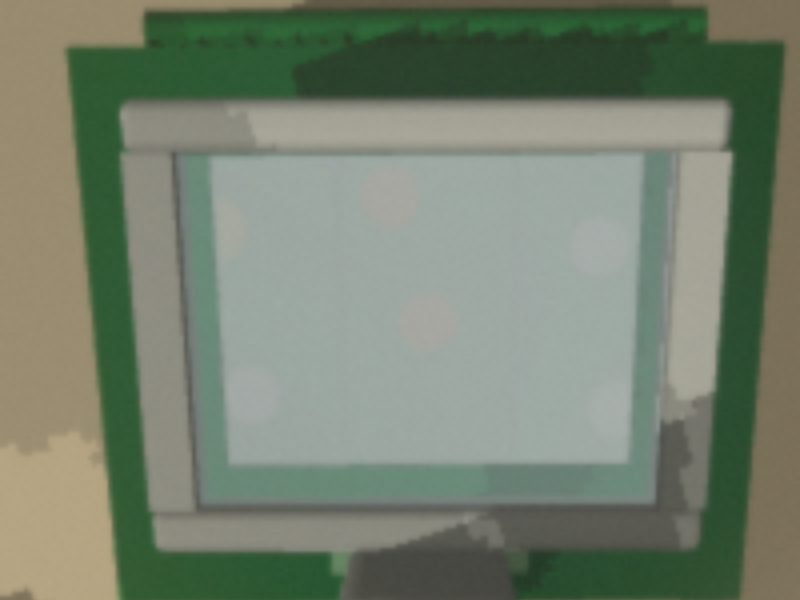

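```bash
python3 - <<'E'
from h import *
f,cx,cy,R,t=K("wrist"); o=-R.T@t; y=np.radians(-17.1)
def hit(row,col,z):
    v=np.array([(col-cx)/f,(row-cy)/f,1])@R; X=o+v*(z-o[2])/v[2]; return np.round(1000*np.array([X[0]*np.cos(y)+X[1]*np.sin(y),-X[0]*np.sin(y)+X[1]*np.cos(y)]),1)
q=lambda r_,c,z:hit(60+r_/4-.4,150+c/4-.4,z)
print("win bottom edge L,R",q(463,228,.034),q(463,628,.034),"side L/R mid",q(300,219,.034),q(300,636,.034))
print("lid corner L,R",q(47,68,.034),q(44,784,.034))
print("frame top outer corners",q(105,122,.0568),q(105,730,.0568),"bottom",q(548,158,.0488),q(548,697,.0488),"bottom top-edge",q(513,152,.0568),q(513,706,.0568))
E
```

```text
win bottom edge L,R [537.8 -32.8] [537.4 -92.6] side L/R mid [561.8 -32.9] [561.5 -92.6]
lid corner L,R [595.3 -14.7] [ 595.2 -110.7]
frame top outer corners [586.6 -27.2] [586.2 -98.2] bottom [529.4 -25.1] [ 528.9 -100.1] bottom top-edge [536.9 -26.8] [536.5 -98.9]
```

```bash
python3 -m handwheel '[[[0.9,-0.3,0],0,-1],[[0,0,0],0,-1],[[0,0,0],0,-1],[[0,0,0],0,-1],[[0,0,0],0,-1]]'; python3 fr.py .041 .07; python3 -c "
from workcell import r
print(r.job_done())"
```

```text
clock: 17.2
tcp_pos: [0.4629, -0.2081, 0.0513]
ee_rot: [-3.106, 0.473, 0.0]
force: [-0.6, -0.0, -0.1]
finger_gap: 0.0206
grasp_force: 58.8
16766 rect [ 515.6 -224. ] [72.2 58.9] 72.78
u [0.53212012 0.5874158 ] v [-0.09776217 -0.02741631] tcp uv 0.5036830405921138 -0.0628336064946401 0.05129044184860668
n 16555 slope_u deg 0.16318186965583423 slope_v -0.08801106448702373 z centre 0.05581746337124404
the job is handed in; nothing more can be done
None
```

The job is handed in after about 17 s: the green pill box is latched shut, and the arm is holding the white magnifier level and squared up about 15 mm above the window, centred to within about 1 mm by my measurements.

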